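# Sort out the belt idlers that bind

## Task

Push the pulley of each of the four belt idlers round on its axle, one way only, by a good quarter turn or until it sticks, and leave it there. When all four have been tried in their nests, lift every idler that sticks out by its axle and set it down standing in the yellow scrap bin; the free-turning ones stay in their nests. Handle them gently: no hard pushing or squeezing, no dropping, and do not disturb the other things on the bench.

Things in the scene. Friction and masses are not known exactly. Their poses are not given: they have to be found in the camera images.
- idler_a: belt idler, 0.76 kg: dark square foot 68 x 68 x 12 mm; fixed upright steel axle, 20 mm diameter, up to 90 mm above the underside; on it an aluminium pulley, 76 mm diameter, 17-31 mm above the underside, with 2 opposite radial ribs on top, 5 mm thick, 14-37 mm from the axis, up to 49 mm above the underside. Origin: centre of the underside, z up. All look alike. 10-20 N of grip lifts it, over 30 N harms it
- wheel_a (a joint): turn of idler_a's pulley, rad, counter-clockwise from above; starts near 0, where the ribs lie along the idler's x axis. A free pulley follows a push under 0.5 N on a rib and stays where left. One that binds hits a hard stop short of a quarter turn either way, at once or after some free travel; 3 N on a rib is enough to tell
- nest_a: fixed black nest in which idler_a starts: 90 x 90 mm, floor 6 mm thick, rim 16 mm above the bench, pocket 72 x 72 mm that holds the foot with 2 mm play per side; the idler lifts straight out. Origin at the centre of its underside
- idler_b: belt idler, 0.76 kg: dark square foot 68 x 68 x 12 mm; fixed upright steel axle, 20 mm diameter, up to 90 mm above the underside; on it an aluminium pulley, 76 mm diameter, 17-31 mm above the underside, with 2 opposite radial ribs on top, 5 mm thick, 14-37 mm from the axis, up to 49 mm above the underside. Origin: centre of the underside, z up. All look alike. 10-20 N of grip lifts it, over 30 N harms it
- wheel_b (a joint): turn of idler_b's pulley, rad, counter-clockwise from above; starts near 0, where the ribs lie along the idler's x axis. A free pulley follows a push under 0.5 N on a rib and stays where left. One that binds hits a hard stop short of a quarter turn either way, at once or after some free travel; 3 N on a rib is enough to tell
- nest_b: fixed black nest in which idler_b starts: 90 x 90 mm, floor 6 mm thick, rim 16 mm above the bench, pocket 72 x 72 mm that holds the foot with 2 mm play per side; the idler lifts straight out. Origin at the centre of its underside
- idler_c: belt idler, 0.76 kg: dark square foot 68 x 68 x 12 mm; fixed upright steel axle, 20 mm diameter, up to 90 mm above the underside; on it an aluminium pulley, 76 mm diameter, 17-31 mm above the underside, with 2 opposite radial ribs on top, 5 mm thick, 14-37 mm from the axis, up to 49 mm above the underside. Origin: centre of the underside, z up. All look alike. 10-20 N of grip lifts it, over 30 N harms it
- wheel_c (a joint): turn of idler_c's pulley, rad, counter-clockwise from above; starts near 0, where the ribs lie along the idler's x axis. A free pulley follows a push under 0.5 N on a rib and stays where left. One that binds hits a hard stop short of a quarter turn either way, at once or after some free travel; 3 N on a rib is enough to tell
- nest_c: fixed black nest in which idler_c starts: 90 x 90 mm, floor 6 mm thick, rim 16 mm above the bench, pocket 72 x 72 mm that holds the foot with 2 mm play per side; the idler lifts straight out. Origin at the centre of its underside
- idler_d: belt idler, 0.76 kg: dark square foot 68 x 68 x 12 mm; fixed upright steel axle, 20 mm diameter, up to 90 mm above the underside; on it an aluminium pulley, 76 mm diameter, 17-31 mm above the underside, with 2 opposite radial ribs on top, 5 mm thick, 14-37 mm from the axis, up to 49 mm above the underside. Origin: centre of the underside, z up. All look alike. 10-20 N of grip lifts it, over 30 N harms it
- wheel_d (a joint): turn of idler_d's pulley, rad, counter-clockwise from above; starts near 0, where the ribs lie along the idler's x axis. A free pulley follows a push under 0.5 N on a rib and stays where left. One that binds hits a hard stop short of a quarter turn either way, at once or after some free travel; 3 N on a rib is enough to tell
- nest_d: fixed black nest in which idler_d starts: 90 x 90 mm, floor 6 mm thick, rim 16 mm above the bench, pocket 72 x 72 mm that holds the foot with 2 mm play per side; the idler lifts straight out. Origin at the centre of its underside
- bin: fixed yellow open scrap bin, outside 210 x 120 mm (its x, y) and 50 mm high, walls and floor 5 mm thick, empty; room for two idlers side by side along its x axis. Origin at the centre of its underside
- spray_can: bystander: aerosol can, blue, standing, 44 mm diameter, 125 mm tall; origin at the centre of its underside
- oil_bottle: bystander: grey oil bottle, standing, 56 mm diameter, 190 mm tall, between the idlers and the bin; origin at the centre of its underside
- bolt_jar: bystander: glass jar, 52 mm diameter, 70 mm tall; origin at the centre of its underside
- spanner: bystander: steel spanner lying flat, about 160 mm long along its x axis, under 20 mm high; origin under its middle
- screwdriver: bystander: screwdriver lying flat, about 200 mm long along its x axis, under 35 mm high; origin under its middle
- carburettor: bystander: cast aluminium twin-throat carburettor, 90 x 60 mm (x, y), 69 mm tall; origin at the centre of its underside
- float_bowl: bystander: small open cast bowl, 70 x 50 mm (x, y), 28 mm tall; origin at the centre of its underside

How it is judged:
By the outcome, as a careful person would: the job done as asked, in the order asked, and still so for the second after the job is handed in, with the robot touching nothing.
It also fails if it takes over 72 s, if anything falls off the work surface, if the arm or the gripper's body presses on something with over 40 N, if the wrist force passes 120 N, or if a joint passes its speed limit or range.

## Robot

A 7-joint arm with a two-finger parallel gripper is mounted at the origin on the work surface. World frame = base frame: x ahead of the robot, y to its left, z up, the work surface at z = 0. Lengths are in m, angles in rad, forces in N, time in s.
With the tool pointing down it reaches from about 0.4 to 0.85 m from the base axis. Payload 4.4 kg.
Tool frame: the origin (TCP) lies at the very end of the fingers, on their centre line; the grasp point (between the pads) lies 19 mm behind it (grip_depth is the distance from the TCP to the grasp point, in m); z points along the fingers, y is the line along which they close (so a half turn about z gives the same grasp; the last joint's range is limited). The gripper opens to 94 mm and grips with 3 to 60 N. Pads are 16 mm wide; open, the fingers measure 119 mm over their backs; the gripper's body (75 mm by 177 mm) begins 78 mm behind the grasp point.
Start: joints at [1.244, 0.628, 0.038, 1.517, -0.027, 0.996, -0.02], TCP at [0.168, -0.628, 0.205] pointing down, gripper open.
Joint ranges: [-3.06, 3.06], [-0.37, 2.12], [-1.25, 1.32], [0.18, 2.47], [-1.1, 4.24], [0.23, 1.98], [-2.94, 2.94]. Speed limits (rad/s): [2.57, 2.57, 3.14, 3.14, 3.14, 3.14, 3.14].

## Interface

Orientations are given as a unit quaternion [w, x, y, z].
In Python, from rig import move_to, move_linear, goto_joints, set_gripper, wait, ik, state, grab_frame, PlanningError, finish_job, grip_depth gives the robot as it stands. Calls block until the motion is done:
- move_to(position, orientation): joint-space move of the TCP to a pose.
- move_linear(position, rotation=None, velocity=0.15): straight line of the TCP; rotation=None keeps the orientation; velocity is the mean speed in m/s.
- goto_joints(angles): joint-space move.
- set_gripper(opening, strength=None): opening from 0.0 (shut) to 1.0 (fully open); strength is the grip in N (None keeps the last); returns when the fingers have stopped.
- wait(seconds).
- ik(position, orientation): joint angles nearest the present ones, or None.
- state(): the state.
- grab_frame(name): name is "scene" or "top" or "wrist"; returns a dict with "frame" (420x560x3 uint8, blue, green, red), "z_map" (420x560 float32, m along the optical axis (not along the pixel's ray), 0 where there is no reading), "camera_matrix" (3x3 intrinsics, pixels), "rvec" (rotation vector, rad) and "tvec" (3), from world to camera coordinates, as OpenCV has them. Camera axes: x right, y down, z forward; pixel columns grow to the right and rows downward; lengths in m; the calibration is good to about 2 mm. A picture is of the moment at which its call begins.
A pose or a line that the arm cannot do raises PlanningError and nothing moves.
- finish_job(): hands the job in; it is judged then, once.
The state is a dict: "time_s": time; "qpos": joint angles; "dq": joint speeds; "effort": joint torques, N m; "tcp_pos": TCP position; "tcp_rot": TCP orientation; "wrist_force": force on the tool from outside, world axes, zero at the start; "ft_torque": the same for the moment, N m; "width": opening from 0.0 (shut) to 1.0 (fully open); "gripper_force": force on a finger pad.
Only numpy, scipy, OpenCV 4.12 (cv2) and the standard library are available. Lean on these libraries where they do the work, as an engineer would, in place of code of your own. Each camera call takes 0.05 s, during which the arm holds its last target. There are 200 camera calls.

## Working session

There is one attempt and no reset: what is moved stays moved. The work goes in short steps, each a Python script; the robot and the scene stay as the last script left them, time stands still between calls to the robot, and variables do not carry over. Pictures are saved under pics/ and viewed, at most 10 in all, crops included, and the job is handed in when it is done.

```bash
mkdir -p pics; ls
python3 - <<'E'
from rig import *
import cv2,numpy as np
for n in("top","scene"):
    f=grab_frame(n); cv2.imwrite(f"pics/{n}0.png",f["frame"]); np.savez(f"{n}0.npz",**f)
    R=cv2.Rodrigues(np.array(f["rvec"]))[0]; print(n,-R.T@np.array(f["tvec"]).ravel(),R[2],f["camera_matrix"][0])
print(state())
E
```

```text
pics
top [0.46147737 0.01040109 1.26636387] [ 0.10632788  0.01780292 -0.99417173] [407.00042977   0.         282.9361573 ]
scene [ 1.36976633 -0.73405817  0.77048765] [-0.60331074  0.57513681 -0.55247968] [508.30337471   0.         273.41974373]
{'time_s': 0.1, 'qpos': array([ 1.24419012,  0.62922065,  0.03846787,  1.51824424, -0.02698839,
        0.99631534, -0.02001096]), 'dq': array([-0.00018061,  0.00039729, -0.00083366, -0.00099359, -0.00116533,
       -0.00099157,  0.00011692]), 'effort': array([ 2.32222854e-03, -5.50787652e+01,  1.14724986e+00, -1.87116891e+01,
       -5.21460967e-02,  1.91791495e-02,  5.18023376e-05]), 'tcp_pos': array([ 0.16746905, -0.62744335,  0.20467549]), 'tcp_rot': array([-8.24744873e-04,  9.91510694e-01,  1.30022491e-01, -1.27275644e-04]), 'wrist_force': array([-0.35993632,  0.60638005, -0.76942788]), 'ft_torque': array([-0.0221758 , -0.00934081, -0.01887162]), 'gripper_force': 0.0, 'width': 1.0004614118444106}
```

View pics/top0.png

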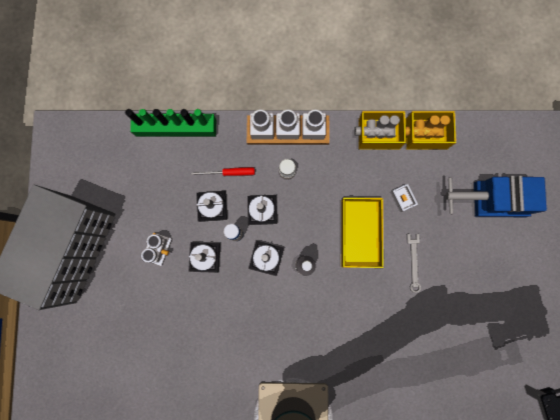

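View pics/scene0.png

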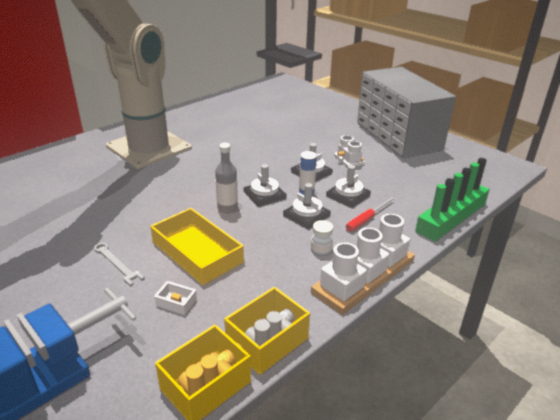

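The top view shows the idlers at about (211,205), (262,208), (204,257) and (266,257). The can is at (231,231), the oil bottle at (307,265) and the bin at (363,232). Next I'll measure them.

```bash
cat > h.py <<'E'
import numpy as np,cv2
def cam(f):
    R=cv2.Rodrigues(np.array(f["rvec"]))[0]; return np.array(f["camera_matrix"]),R,np.array(f["tvec"]).ravel()
def cloud(f):
    K,R,t=cam(f); z=np.array(f["z_map"]); v,u=np.mgrid[:z.shape[0],:z.shape[1]]
    p=np.stack([(u-K[0,2])/K[0,0]*z,(v-K[1,2])/K[1,1]*z,z],-1)
    P=(p-t)@R; P[z==0]=np.nan; return P
def plane(f,u,v,h):
    K,R,t=cam(f); c=-R.T@t; d=R.T@np.linalg.solve(K,[u,v,1.]); return c+d*(h-c[2])/d[2]
def proj(f,p):
    K,R,t=cam(f); q=K@(R@np.array(p)+t); return q[:2]/q[2]
def blobs(mask,mn=6):
    n,l,s,c=cv2.connectedComponentsWithStats(mask.astype(np.uint8)); return [(l==i) for i in range(1,n) if s[i,4]>=mn]
E
python3 - <<'E'
from h import *
np.set_printoptions(precision=4,suppress=True)
for n in("top","scene"):
    f=np.load(n+"0.npz"); P=cloud(f); X,Y,Z=P[...,0],P[...,1],P[...,2]
    roi=(X>.3)&(X<.75)&(Y>-.42)&(Y<.45)
    print(n,"bench z",np.nanmedian(Z[roi&(abs(Z)<.02)]))
    for lo,hi,name in((.088,.103,"axletop"),(.047,.061,"rib"),(.110,.22,"tall")):
        for b in blobs(roi&(Z>lo)&(Z<hi),8):
            q=P[b]; print(name,len(q),"mid",(q.max(0)+q.min(0))/2,"mean",q.mean(0),"zmax",q[:,2].max())
f=np.load("top0.npz")
# dark nests, yellow bin
hsv=cv2.cvtColor(f["frame"],cv2.COLOR_BGR2HSV); m=(hsv[...,2]<45)
m[:180]=0;m[285:]=0;m[:,:170]=0;m[:,295:]=0
m=cv2.morphologyEx(m.astype(np.uint8),cv2.MORPH_CLOSE,np.ones((9,9)))
for b in blobs(m,150):
    r=cv2.minAreaRect(cv2.findContours(b.astype(np.uint8),0,2)[0][0]); bx=np.array([plane(f,*p,.016) for p in cv2.boxPoints(r)])[:,:2]
    e=bx[1]-bx[0];print("nest",bx.mean(0),np.linalg.norm(np.diff(bx,axis=0),axis=1),np.degrees(np.arctan2(e[1],e[0]))%90)
P=cloud(f);y=(hsv[...,0]>20)&(hsv[...,0]<35)&(hsv[...,1]>150)&(P[...,0]<.68)
for b in blobs(y,300):
    r=cv2.minAreaRect(cv2.findContours(b.astype(np.uint8),0,2)[0][0]); bx=np.array([plane(f,*p,.05) for p in cv2.boxPoints(r)])[:,:2]
    e=bx[1]-bx[0];print("bin",bx.mean(0),np.linalg.norm(np.diff(bx,axis=0),axis=1),np.degrees(np.arctan2(e[1],e[0]))%90)
cv2.imwrite("pics/crop0.png",cv2.resize(f["frame"][150:285,135:325],None,fx=4,fy=4,interpolation=cv2.INTER_CUBIC))
E
```

```text
top bench z -6.186765943574002e-05
axletop 35 mid [0.6344 0.2573 0.0944] mean [0.6352 0.2572 0.0942] zmax 0.09958534575251991
axletop 36 mid [0.6228 0.1013 0.0941] mean [0.6233 0.1004 0.0952] zmax 0.09937808178646318
axletop 39 mid [0.4741 0.2769 0.0954] mean [0.4745 0.2763 0.0949] zmax 0.10156204655389828
axletop 39 mid [0.4751 0.0853 0.0946] mean [0.4743 0.0853 0.0953] zmax 0.10018788963324222
rib 14 mid [0.6494 0.1    0.0555] mean [0.6494 0.1    0.0549] zmax 0.059139561037895194
rib 16 mid [ 0.633  -0.1497  0.0509] mean [ 0.634  -0.1484  0.0507] zmax 0.054308357269954526
rib 55 mid [ 0.6529 -0.212   0.0509] mean [ 0.6531 -0.2154  0.0501] zmax 0.054826258749353714
rib 81 mid [ 0.5733 -0.2628  0.0513] mean [ 0.5753 -0.2626  0.0502] zmax 0.05546470046088118
rib 14 mid [0.6375 0.2327 0.0523] mean [0.637  0.2314 0.0523] zmax 0.05724260823540378
rib 13 mid [0.6326 0.2826 0.0513] mean [0.6326 0.2834 0.052 ] zmax 0.05520198987169105
rib 15 mid [0.6032 0.103  0.0523] mean [0.6018 0.1012 0.0512] zmax 0.057338889890501496
rib 52 mid [0.4992 0.41   0.0539] mean [0.4967 0.4087 0.0524] zmax 0.0
[... 1949 characters left out ...]
 94 mid [0.6264 0.0973 0.0533] mean [0.6274 0.0967 0.0526] zmax 0.05944532893436018
rib 475 mid [ 0.5523 -0.2077  0.0505] mean [ 0.5583 -0.2092  0.0497] zmax 0.05403048592079432
rib 21 mid [0.7397 0.0016 0.054 ] mean [0.7418 0.0008 0.0544] zmax 0.06067198012020323
tall 462 mid [ 0.4582 -0.0356  0.1515] mean [ 0.4621 -0.04    0.1445] zmax 0.19273509996555732
tall 164 mid [0.5487 0.1766 0.1193] mean [0.5523 0.1722 0.121 ] zmax 0.12833367245903413
nest [0.6344 0.2549] [0.0901 0.0884 0.0894] 4.014710737658106
nest [0.6243 0.0979] [0.0872 0.0875 0.0866] 0.16725938106196736
nest [0.4769 0.2726] [0.0862 0.0882 0.0861] 88.97287991592385
bin [ 0.5525 -0.2056] [0.1231 0.2093 0.1209] 0.1722405039814845
```

View pics/crop0.png

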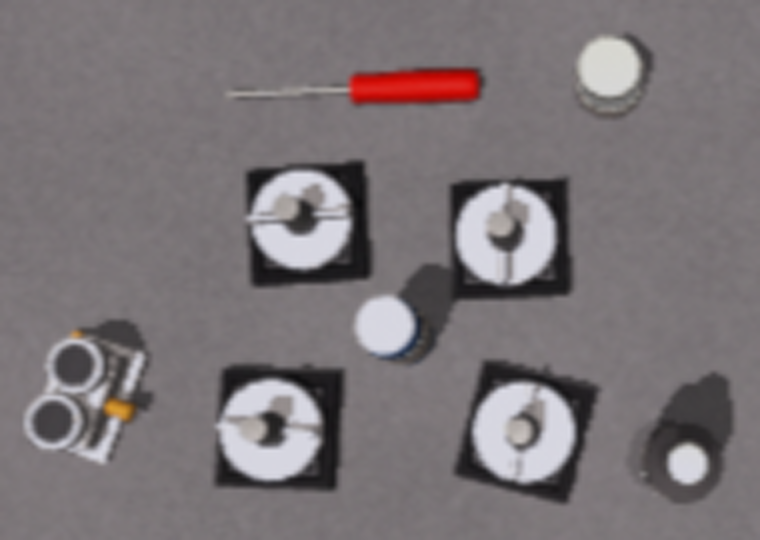

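The crop shows the rib pairs clearly, and the tops of all four axles measure about 95 mm, as they should. I'll push with closed fingers, starting with idler B.

```bash
cat > push.py <<'E'
from rig import *
from h import *
Q=[0,2**-.5,2**-.5,0]
def push(c,phi,z=.045,r=.030,start=-65,end=78,step=4,lim=1.6,up=.115):
    c=np.array(c)
    pt=lambda a,z:[c[0]+r*np.cos(np.radians(a)),c[1]+r*np.sin(np.radians(a)),z]
    t0=state()["time_s"]
    move_to(pt(phi+start,up),Q)
    move_linear(pt(phi+start,z),velocity=.12)
    wait(.1); base=state()["wrist_force"].copy(); log=[]; stuck=None
    for a in np.arange(start+step,end+.1,step):
        th=np.radians(phi+a)
        move_linear(pt(phi+a,z),velocity=.06)
        f=state()["wrist_force"]-base; ft=-(f@[-np.sin(th),np.cos(th),0])
        log.append((int(a),round(float(ft),2),round(float(np.hypot(f[0],f[1])),2)))
        if max(ft,log[-1][2]*.8)>lim: stuck=a;break
    t1=state()["time_s"]
    # back off slightly against the push direction, then up
    e=log[-1][0]-8
    move_linear(pt(phi+e,z),velocity=.06)
    move_linear(pt(phi+e,up),velocity=.15)
    print("stuck at",stuck,"log",log,"t",round(t0,1),round(t1,1),round(state()["time_s"],1))
    return stuck
E
python3 - <<'E'
from push import *
set_gripper(0.0,10)
print(state()["time_s"],state()["width"])
B=[.6243,.0985]
move_to([.63,.0985-.05,.2],Q); print(state()["time_s"],state()["qpos"],state()["wrist_force"])
push(B,-1)
E
```

```text
1.5167 0.009177576926455586
4.4 [ 0.11699918  0.63213426 -0.39579493  1.56947775  0.27575887  0.99577472
 -0.36283806] [ 0.26405683 -0.73489743 -1.20939534]
stuck at None log [(-61, -0.09, 0.43), (-57, 0.06, 0.06), (-53, -0.44, 0.49), (-49, 0.07, 0.38), (-45, 0.6, 0.71), (-41, -0.47, 0.49), (-37, 0.22, 0.66), (-33, 0.12, 0.27), (-29, 0.03, 0.46), (-25, 0.05, 0.42), (-21, -0.61, 1.24), (-17, 0.38, 0.44), (-13, 0.01, 0.4), (-9, -0.27, 0.34), (-5, -0.28, 0.92), (-1, -0.16, 0.21), (3, 0.01, 0.16), (7, -0.27, 0.74), (11, -0.77, 1.1), (15, 0.65, 0.67), (19, 0.64, 0.86), (23, -0.19, 0.19), (27, 0.44, 0.44), (31, -0.17, 0.44), (35, -1.06, 1.11), (39, 0.85, 0.97), (43, -1.16, 1.3), (47, 0.05, 0.99), (51, -0.01, 0.55), (55, -0.79, 0.82), (59, -0.04, 0.47), (63, 0.13, 0.58), (67, -0.52, 0.74), (71, 1.44, 1.75), (75, -0.16, 0.22)] t 4.4 14.4 15.3
```

```bash
python3 - <<'E'
s=open('push.py').read()
s=s.replace("start=-65,end=78,step=4,lim=1.6","start=-62,end=80,step=6,lim=1.5")
s=s.replace("for a in np.arange(start+step,end+.1,step):","for a in [-46]+list(np.arange(-46+step,end+.1,step)):")
s=s.replace("velocity=.06)\n        f=","velocity=.08)\n        f=")
s=s.replace("        if max(ft,log[-1][2]*.8)>lim: stuck=a;break","""        if ft>lim:
            m=[]
            for _ in range(4): wait(.025); m.append(state()["wrist_force"]-base)
            f=np.mean(m,0); ft=-(f@[-np.sin(th),np.cos(th),0]); log.append(("chk",round(float(ft),2),np.round(f,2).tolist()))
            if ft>1.2: stuck=a;break""").replace("e=log[-1][0]-8","e=a-8")
open('push.py','w').write(s)
E
python3 - <<'E'
from push import *
push([.635,.2555],94.5-180)
f=grab_frame("top");np.savez("top1.npz",**f)
cv2.imwrite("pics/crop1.png",cv2.resize(f["frame"][150:285,135:325],None,fx=3,fy=3,interpolation=cv2.INTER_CUBIC))
E
```

```text
stuck at None log [(-46, -0.75, 0.82), (-40, -0.11, 0.29), (-34, -0.86, 1.18), (-28, -0.7, 0.95), (-22, -1.38, 1.42), (-16, 0.44, 0.62), (-10, -0.1, 2.56), (-4, -0.26, 0.38), (2, 0.1, 0.21), (8, -1.23, 1.23), (14, 0.5, 1.29), (20, 0.08, 0.32), (26, 0.15, 0.53), (32, -0.4, 1.58), (38, 0.05, 0.27), (44, 0.28, 1.08), (50, 0.03, 1.8), (56, 0.54, 0.6), (62, 0.39, 1.28), (68, 0.01, 1.08), (74, 0.05, 0.06), (80, 0.72, 1.13)] t 15.3 22.2 23.0
```

View pics/crop1.png

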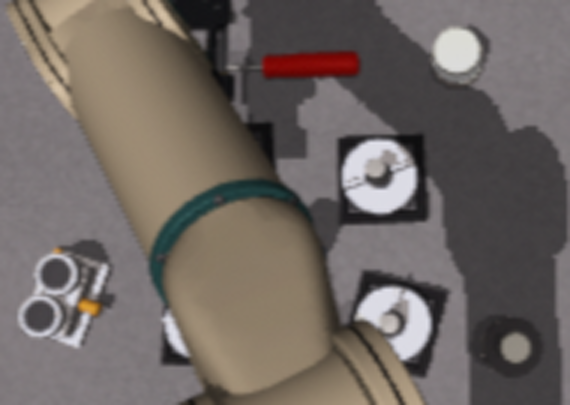

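The crop shows B's ribs now at about 107° (near (378,176)), so B turns freely. The arm hides A for now. C and D are next.

Run:
```python
from push import *
push([.4755,.2745],88-180)
push([.475,.084],-11.6)
move_linear([.60,.02,.2],velocity=.3)
f=grab_frame("top");np.savez("top2.npz",**f);g=grab_frame("scene");np.savez("scene2.npz",**g)
s=state();print(s["time_s"],s["qpos"])
cv2.imwrite("pics/crop2.png",np.vstack([cv2.resize(f["frame"][185:285,175:300],(500,400),interpolation=2)]))
```

```text
stuck at -10.0 log [(-46, -0.77, 1.33), (-40, -1.44, 1.58), (-34, -0.45, 1.26), (-28, -0.18, 1.25), (-22, -0.56, 0.89), (-16, 1.2, 1.36), (-10, 4.74, 4.83), ('chk', 4.95, [-4.78, 1.28, 1.29])] t 23.1 26.6 27.5
stuck at 8.0 log [(-46, 1.58, 1.8), ('chk', 0.26, [0.06, -0.57, -1.33]), (-40, 0.62, 0.72), (-34, 0.14, 0.49), (-28, 0.34, 0.64), (-22, 0.6, 0.68), (-16, 0.33, 0.44), (-10, 1.52, 1.52), ('chk', 0.56, [-0.49, -0.41, -1.14]), (-4, 0.64, 0.65), (2, 0.82, 1.66), (8, 1.52, 1.54), ('chk', 2.19, [0.28, -2.22, -1.01])] t 27.5 31.9 32.8
33.5333 [ 0.18243015  0.59083637 -0.42285909  1.66481285  0.28311143  0.95202766
 -0.3410828 ]
```

View pics/crop2.png

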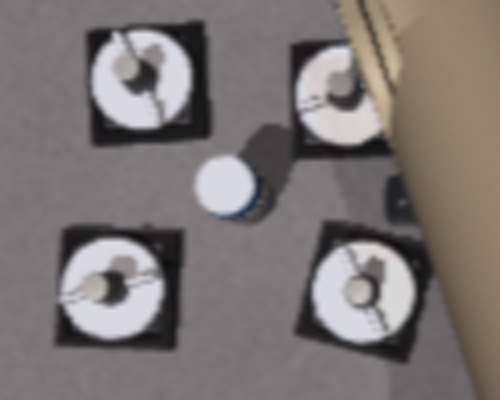

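A now stands at about 203°, so it is free. C stopped after about 18° against 4.9 N, so it sticks. D stopped at about 40° with only 2.2 N, so I'll push it again the same way to be sure.

Run:
```python
from push import *
c=np.array([.475,.084]);phi=-11.6;r=.03
pt=lambda a,z:[c[0]+r*np.cos(np.radians(phi+a)),c[1]+r*np.sin(np.radians(phi+a)),z]
move_to(pt(-8,.115),Q); move_linear(pt(-8,.045),velocity=.12); wait(.1)
base=np.mean([(wait(.02),state()["wrist_force"])[1] for _ in range(4)],0)
a=4
move_linear(pt(4,.045),velocity=.08)
while a<80:
    a+=4; th=np.radians(phi+a); move_linear(pt(a,.045),velocity=.08)
    m=np.mean([(wait(.02),state()["wrist_force"])[1] for _ in range(3)],0)-base
    ft=-(m@[-np.sin(th),np.cos(th),0]); print(a,round(ft,2),m.round(2))
    if ft>2.8: print("STUCK");break
move_linear(pt(a-8,.045),velocity=.08);move_linear(pt(a-8,.115),velocity=.2)
move_linear([.58,.0,.2],velocity=.3)
f=grab_frame("top");np.savez("top3.npz",**f);g=grab_frame("scene");np.savez("scene3.npz",**g)
print(state()["time_s"])
np.set_printoptions(precision=4,suppress=True)
for f in(f,g):
    P=cloud(f); X,Y,Z=P[...,0],P[...,1],P[...,2]
    for lo,hi,n in((.088,.103,"axle"),(.047,.061,"rib")):
        for b in blobs((X>.4)&(X<.7)&(Y>.04)&(Y<.33)&(Z>lo)&(Z<hi),8):
            q=P[b];print(n,len(q),(q.max(0)+q.min(0))/2,q.mean(0))
```

```text
8 0.98 [-0.68 -0.94 -0.12]
12 3.29 [ 0.12 -3.29  1.02]
STUCK
37.3667
axle 36 [0.6341 0.2565 0.0939] [0.6344 0.2568 0.0947]
axle 38 [0.623  0.1012 0.0948] [0.6231 0.1004 0.0948]
axle 8 [0.5422 0.1606 0.0953] [0.5422 0.1594 0.0957]
axle 39 [0.4769 0.275  0.0938] [0.4757 0.275  0.0953]
axle 36 [0.4751 0.0866 0.0955] [0.4746 0.0864 0.0955]
rib 12 [0.6602 0.2702 0.0542] [0.6598 0.2698 0.0537]
rib 14 [0.6324 0.0772 0.0535] [0.632  0.0773 0.0541]
rib 22 [0.6184 0.2531 0.0534] [0.6181 0.2492 0.0523]
rib 21 [0.6144 0.1181 0.0526] [0.6142 0.1196 0.0526]
rib 13 [0.4963 0.0983 0.0541] [0.4969 0.0979 0.0544]
rib 20 [0.4776 0.255  0.0535] [0.4803 0.2563 0.0535]
rib 12 [0.4685 0.3027 0.0549] [0.4682 0.3028 0.0542]
rib 13 [0.4521 0.0754 0.0546] [0.4525 0.0753 0.0546]
axle 31 [0.4773 0.2745 0.0932] [0.4784 0.2722 0.0939]
axle 82 [0.5514 0.1693 0.0955] [0.5573 0.1649 0.0955]
axle 38 [0.4761 0.0835 0.0933] [0.4778 0.083  0.0944]
axle 39 [0.6371 0.2547 0.0944] [0.6375 0.254  0.0942]
axle 44 [0.6247 0.0987 0.0943] [0.6265 0.0971 0.0947]
rib 12 [0.4692 0.3016 0.0521] [0.47   0.3024 0.0523]
rib 85 [0.4761 0.0844 0.0539] [0.4772 0.0835 0.0528]
rib 68 [0.5497 0.174  0.0539] [0.558  0.1654 0.0542]
rib 25 [0.6134 0.2426 0.0529] [0.6135 0.2424 0.053 ]
rib 68 [0.6475 0.2599 0.0537] [0.6481 0.2584 0.053 ]
rib 8 [0.6156 0.1255 0.0533] [0.615  0.1275 0.0535]
rib 54 [0.6282 0.0858 0.054 ] [0.6306 0.0875 0.0537]
```

D sticks too: 3.3 N, with no further travel. I'll move D first, lifting it high enough to clear the bottle.

```bash
cat > carry.py <<'E'
from push import *
T=lambda:round(state()["time_s"],1)
def carry(src,dst,zg=.063,hi=.285,zin=None):
    set_gripper(.5,15)
    if zin: move_linear([*src,zin] if False else [state()["tcp_pos"][0],state()["tcp_pos"][1],zin],velocity=.3)
    move_to([*src,.125],Q); move_linear([*src,zg],velocity=.12)
    set_gripper(0.,15); s=state(); print("gripped",T(),"w*94",s["width"]*94,"F",s["gripper_force"])
    move_linear([*src,zg+.03],velocity=.08); s=state(); print("lift",s["width"]*94,s["gripper_force"],s["wrist_force"].round(1))
    if s["width"]*94<15: print("EMPTY");return False
    move_linear([*src,hi],velocity=.28); move_to([*dst,hi],Q)
    move_linear([*dst,zg+.05],velocity=.28); move_linear([*dst,zg+.004],velocity=.08); wait(.15)
    w=np.mean([(wait(.02),state()["wrist_force"][2])[1] for _ in range(4)]); z=zg+.004; d=0
    while z>zg-.004 and d<2.5:
        z-=.001; move_linear([*dst,z],velocity=.02); d=np.mean([(wait(.02),state()["wrist_force"][2])[1] for _ in range(3)])-w
    print("down z",z,"tcp",state()["tcp_pos"].round(4),"dF",round(d,2),T())
    set_gripper(.45,15); move_linear([*dst,.125],velocity=.2); print(T())
    return True
E
python3 - <<'E'
from carry import *
carry([.4755,.0852],[.6025,-.2065])
E
```

```text
gripped 40.1 w*94 19.847477031336688 F 15.001424700021744
lift 19.44843081881903 14.99883770942688 [ 0.6 -0.4 -7.3]
down z 0.062 tcp [ 0.6027 -0.2065  0.0624] dF 4.37 45.9
46.9
```

Run:
```python
from carry import *
p=state()["tcp_pos"]; move_linear([p[0],p[1],.215],velocity=.3); move_to([.476,.2745,.215],Q); print(T())
carry([.476,.2745],[.5025,-.2065])
p=state()["tcp_pos"]; move_linear([p[0],p[1],.2],velocity=.3); move_linear([.40,-.35,.25],velocity=.35)
f=grab_frame("top");g=grab_frame("scene");print(T())
cv2.imwrite("pics/end.png",np.hstack([cv2.resize(f["frame"][150:285,140:400],(780,405))]))
cv2.imwrite("pics/end2.png",g["frame"])
```

```text
49.2
gripped 51.1 w*94 19.917743348713714 F 15.000360757112503
lift 19.690361500733378 14.997763931751251 [ 1.5 -1.4 -7.5]
down z 0.062 tcp [ 0.5027 -0.2065  0.0624] dF 5.55 57.5
58.5
59.7
```

View pics/end.png

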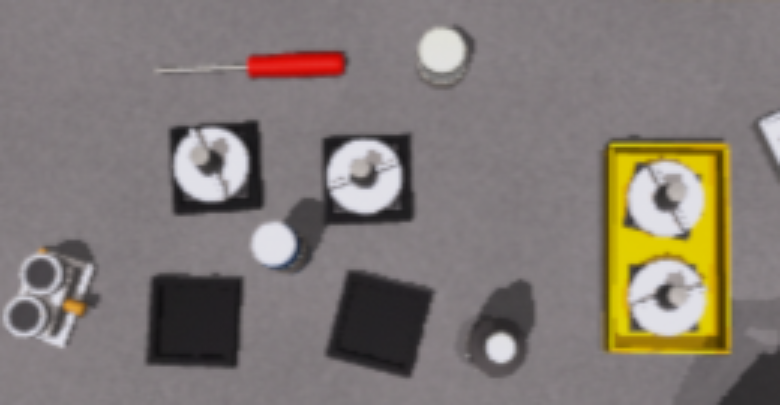

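View pics/end2.png

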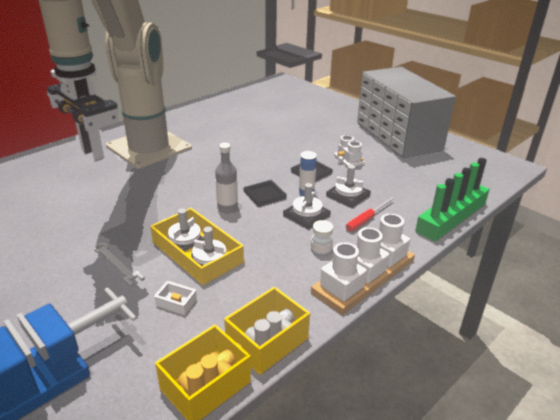

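Both sticking idlers stand upright in the bin, at about (665,198) and (667,297) in the top crop. The two free ones are still in their nests, well past a quarter turn, and nothing else has moved.

```bash
python3 -c "
from rig import *
print(finish_job(),state()['time_s'])"
```

```text
the job is handed in; nothing more can be done
the job is handed in; nothing more can be done
```

I tried all four pulleys in their nests: two stuck and now stand upright in the yellow scrap bin, two turned freely past a quarter turn and stay in their nests; handed in at about 60 s with nothing else visibly moved.

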